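# Lock off the planting drive and hang its warning sign

## Robot

A 6-joint arm with a two-finger parallel gripper is mounted at the origin on the work surface. World frame = base frame: x ahead of the robot, y to its left, z up, the work surface at z = 0. Lengths are in m, angles in rad, forces in N, time in s.
With the tool pointing down it reaches from about 0.35 to 0.85 m from the base axis. Payload 8.1 kg.
Tool frame: the origin (TCP) lies midway between the tips of the shut fingers; the grasp point (between the pads) lies robot.grip_depth behind it (robot.grip_depth is the distance from the TCP to the grasp point, in m); z points along the fingers, y is the line along which they close (so a half turn about z gives the same grasp; the last joint's range is limited). The gripper opens to 93 mm and grips with 3 to 60 N. Pads are 15 mm wide; open, the fingers measure 128 mm over their backs; the gripper's body (75 mm by 188 mm) begins 65 mm behind the grasp point.
Start: joints at [-1.291, 0.13, 1.488, -0, 1.523, -0.085], TCP at [0.214, -0.561, 0.219] pointing down, gripper open.
Joint ranges: [-2.96, 2.96], [-0.89, 2.26], [0.02, 2.5], [-1.34, 4.48], [0, 2.73], [-2.66, 2.66]. Speed limits (rad/s): [2.39, 2.39, 2.79, 3.14, 3.14, 3.14].

## Interface

Orientations are given as a rotation vector (axis times angle).
In Python, from plant import robot gives the robot as it stands.
- The arm moves only by the tool carry_out, never from a script. Its argument "rows" is a list of rows, each a list of 6 numbers: the shift along the tool's x, y, z in m, then the turn, a rotation vector about the tool's x, y, z in degrees. A call has 1 to 12 rows; each row is the pose to reach, as a shift and turn from the pose commanded when the call began, along the tool's axes at that moment; what a row does not reach only later rows make up. A row lasts 1/8 s, in which the tool goes at most 62.5 mm and 10.7 degrees, less where a joint would pass 70% of its speed; a pose out of reach is approached as far as the arm can. A call with a gripper value outside its range is refused whole. "jaw" is the closure in counts, from 0 (fully open) to 255 (shut), set as the call begins (left out, the last holds). The fingers move at their own pace and stop on an object; "force" is the grip in N (left out, the last holds). Time passes only in rows, so rows that repeat a pose let the fingers close. It gives the time, the measured TCP pose, the force, the opening and the grip force at its end, in the units of the state.
- robot.read_state(): the state, without advancing time (a new reading comes with each control period).
- robot.read_camera(name): name is "scene" or "top" or "wrist"; returns the picture (384x512x3 uint8, red, green, blue); there is no depth.
- robot.camera_model(name): a dict with "fx", "fy", "cx", "cy" (pixels), "R" (3x3) and "t" (3): a world point X has camera coordinates R X + t; the wrist camera has in their place "mount" (4x4, takes a point from camera to tool coordinates, whose origin is the TCP and whose axes are the flange's). Camera axes: x right, y down, z forward; pixel columns grow to the right and rows downward; lengths in m; the calibration is good to about 2 mm. The wrist camera is an equidistant fisheye: a pixel r from the principal point sees the ray r / f radians off the axis. A picture is of the moment at which its call begins: read the wrist's pose just before it. camera_model takes no time and is no camera call.
- robot.close_job(): hands the job in; it is judged then, once.
Trained networks look in the newest picture that a camera, given by its name, has taken for a name from the list of things; names that differ only in an ending like _2 or _b are one class to them, and where a whole thing is asked for, a point or a joint stands for the part that bears it (a point fixed in the world has none). Each returns a list of dicts, best first, with "conf" (0 to 1); they miss things now and then, are a little off and sometimes report something else, mostly with a low value. They report only what shows in the picture. A call takes as long as a camera call.
- robot.outline_of(camera, target): "pixels" (384x512 bool, what is visible of it) and "pixel" ([column, row] in pixels, amid what is visible of it).
The state is a dict: "t": time; "q": joint angles; "dq": joint speeds; "joint_torque": joint torques, N m; "tool_pos": TCP position; "orientation": TCP orientation; "force": force on the tool from outside, world axes, zero at the start; "wrist_torque": the same for the moment, N m; "opening": finger opening in m; "gripper_force": force on a finger pad.
Only numpy, scipy, OpenCV 4.12 (cv2) and the standard library are available. Lean on these libraries where they do the work, as an engineer would, in place of code of your own. Each camera call takes 0.05 s, during which the arm holds its last target. There are 200 camera calls.

## Task

The middle one of the three rotary isolators on the transplanter's switch cabinet is still on. Turn its red handle anticlockwise fully to off, so that it lies crosswise like its two neighbours; after that swing its steel hasp out over the cabinet's front edge as far as it goes. Then take the white and red hook-on warning sign from the rack, leaving the dibber hanging there, and hang it on the outer bar of that hasp, between the two yellow signs without disturbing them.

Things in the scene. Friction and masses are not known exactly. Their poses are not given: they have to be found in the camera images.
- panel: Grey switch cabinet, fixed, 148 x 400 x 190 mm high. Origin on the deck below the middle handle's axis; x points to its back, y left, z up; its front face (robot's side) is at x -68 mm. On its top, 120 mm apart along y, three yellow plates with red handles (highest point 244 mm). Left and right ones are off and rigid: handle along y, hasp out to the front with a yellow sign on it.
- isolator (a joint): The middle handle's angle: near 0 = on (pointer end with a white stripe towards the cabinet's back), 1.571 = off, at its stop (pointer to the left, the cabinet's +y). Grows anticlockwise seen from above. Stiff (0.25 N m); stays where it is left.
- isolator_grip (a point): On the middle handle's vertical turning axis, 40 mm above the cabinet's top, in its red grip bar: 90 mm long along this point's x axis (turns with the handle, +x is the pointer end), 20 mm wide, top 14 mm above and underside 16 mm below this point.
- hasp (a joint): The middle hasp's angle: near 0 = parked along the cabinet's front edge, under the handle; 1.571 = swung out to the front, at its stop. Grows clockwise seen from above. An inner cam holds it while the handle is on; with the handle off it swings against 0.10 N m of friction and stays where it is left.
- hasp_pivot (a point): The middle hasp's vertical pivot axis, fixed to the cabinet and with its axes, at the height of the blade's upper face (7.5 mm above the cabinet's top): 48 mm in front of and 44 mm to the left of the middle handle's axis.
- hasp_tab (a point): In the middle hasp's black upright thumb tab: 24 mm long (point y), 8 mm thick (point x), its top 11.5 mm above and the blade's upper face 12.5 mm below this point. Moves with the hasp, axes too: parked they are the cabinet's, and it is 34 mm in front and 63 mm to the right of the pivot. There is finger room on both its faces.
- hasp_bar (a point): Middle of the upper face of the hasp's outer bar, where the sign is to hang, 75 mm from the pivot. The blade is 52 mm wide, 5 mm thick; between this 10 mm wide bar and its root is a slot 36 mm across, 26 mm along. Turns with the hasp: -y leads from pivot to bar, x along the bar. Swung out, the bar is 123 mm in front of and 44 mm left of the handle's axis, open air below it.
- sign_grip (a point): In the red grip tab on top of the white sign, for gripping from above across its thickness: 10 mm thick (x), 30 mm wide (y), from 26 mm below to 18 mm above this point. Axes: x normal to the face, y along the width, z up. Below the tab (x = 0 too) are the hook and a plate 90 mm wide, 95 mm high, 5 mm thick, its lower edge 176 mm below this point. Rigid, about 90 g.
- sign_hook (a point): Middle of the underside of the white sign's hook, 32 mm below sign_grip; hung, it rests on the bar. The 20 mm wide, 6 mm thick hook top is 32 mm deep (x), so fingertips stay over 6 mm above this point. Neck at x -16 to -11 mm, tip at x 11 to 16 mm, so 22 mm of room for the bar.
- sign_tip (a point): Lower end of the white sign's hook tip, 18 mm below and 13.5 mm behind (+x) sign_hook. From here to the plate's top the mouth, open to +x, is 31 mm high. The plate hangs straight below the bar: hook it on from the front, moving to +x with the bar in the mouth, then lower it, the tip going down into the slot behind the bar. It comes off the rack the reverse way.
- rack: Fixed rack on the deck, right of the cabinet: base 90 x 270 x 8 mm, two blue posts 238 mm apart, a flat bar 10 mm wide and 5 mm thick along y, upper face 190 mm above the deck. Origin on the deck below the bar's middle; x points to its back, its front is open. The white sign (facing -x) and a dibber hang on it 104 mm apart, either one on the left.
- dibber_hook (a point): Middle of the underside of the hook of the dibber (wooden handle, steel point, 180 mm high, 32 mm thick), which hangs loose beside the white sign on the rack.
- sign_left_grip (a point): In the grip tab of the loose yellow sign that hangs on the left isolator's hasp; same shape as the white sign.
- sign_right_grip (a point): In the grip tab of the loose yellow sign that hangs on the right isolator's hasp; same shape as the white sign. Between the two yellow signs the white one has about 30 mm free on either side.

How it is judged:
By the outcome, as a careful person would: the job done as asked, in the order asked, and still so for the second after the job is handed in, with the robot touching nothing.
It also fails if it takes over 72 s, if anything falls off the work surface, if the arm or the gripper's body presses on something with over 40 N, if the wrist force passes 120 N, or if a joint passes its speed limit or range.

## Working session

There is one attempt and no reset: what is moved stays moved. The work goes in short steps, Python scripts to look and compute and a tool call to move; the robot and the scene stay as the last step left them, time stands still between calls to the robot, and variables do not carry over. Pictures are saved under pics/ and viewed, at most 10 in all, crops included, and the job is handed in when it is done.

Besides the shell and the picture viewer there is one more tool, called after "Emit:" as a command line: name --pt "numbers of a row" for each row, then --argument value for the rest. carry_out: Moves the arm, as the interface text tells. Its arguments: {"type":"object","properties":{"rows":{"type":"array"},"jaw":{"type":"number"},"force":{"type":"number"}},"required":["rows"]}

```bash
ls; mkdir -p pics; python3 - <<'E'
from plant import robot
import cv2,numpy as np
s=robot.read_state();print(s, robot.grip_depth)
for c in("scene","top","wrist"):
    im=robot.read_camera(c);cv2.imwrite(f"pics/a_{c}.png",im[:,:,::-1]);m=robot.camera_model(c);print(c,{k:np.round(v,4).tolist() for k,v in m.items()})
    for n in("panel","isolator_grip","hasp_tab","hasp","sign_grip","sign_left_grip","sign_right_grip","dibber_hook","rack"):
        for d in robot.outline_of(c,n)[:3]:
            p=d["pixels"];ys,xs=np.where(p);print(c,n,round(d["conf"],2),np.round(d["pixel"],1),p.sum(),xs.min(),xs.max(),ys.min(),ys.max())
a=cv2.imread("pics/a_scene.png");b=cv2.imread("pics/a_top.png")
cv2.imwrite("pics/a_sc2.png",cv2.resize(a,(800,600)));cv2.imwrite("pics/a_tp2.png",cv2.resize(b,(800,600)))
E
```

```text
pics
{'t': 0.0, 'q': array([-1.29140150e+00,  1.31133601e-01,  1.48925080e+00,  1.73632075e-05,
        1.52302509e+00, -8.54173886e-02]), 'dq': array([-0.00039416, -0.00078161, -0.00010627,  0.00201223,  0.00111021,
        0.00206504]), 'joint_torque': array([ 6.62288357e-05, -5.59847617e+01, -4.91747940e+01,  7.69971055e-02,
        3.56530782e-02, -1.87201431e-04]), 'tool_pos': array([ 0.21392508, -0.55996236,  0.21761957]), 'orientation': array([-3.08769416e+00, -5.69543612e-01,  2.49103930e-04]), 'force': array([ 0.12598431, -0.43639515, -0.36104087]), 'wrist_torque': array([ 0.01600335,  0.01854898, -0.03953488]), 'gripper_force': 0.0, 'opening': 0.09282064978704418} 0.0188
scene {'fx': 410.5159, 'fy': 410.5159, 'cx': 260.9457, 'cy': 182.9122, 'R': [[-0.2303, 0.9731, 0.0067], [0.6953, 0.1694, -0.6985], [-0.6809, -0.1562, -0.7156]], 't': [0.164, -0.2621, 1.6776]}
scene panel 0.87 [322.  235.3] 14529 245 405 173 307
scene isolator_grip 0.63 [324.6 208.6] 369 318 334 188 220
scene hasp_tab 0.58 [335.  196.9] 427 313 349 181 209
scene hasp 0.92 [334.1 198.8] 442 313 349 181 209
sc
[... 956 characters left out ...]
87 165 188
top hasp_tab 0.69 [170.8 151.4] 416 165 181 138 172
top hasp_tab 0.4 [394.  193.7] 149 385 406 191 202
top sign_grip 0.73 [394.8 197.8] 168 386 404 190 203
top sign_grip 0.59 [175.2 157.6] 9583 97 249 115 204
top sign_left_grip 0.73 [112.  202.8] 119 104 130 199 209
top sign_left_grip 0.39 [165.9 180.7] 549 153 187 165 188
top sign_right_grip 0.66 [205.2 201.9] 136 195 221 195 206
top dibber_hook 0.44 [352.2 197.3] 145 343 358 191 202
top rack 0.78 [362.  196.3] 2424 314 421 183 213
wrist {'fx': 297.3186, 'fy': 297.3186, 'cx': 249.5476, 'cy': 194.1678, 'mount': [[0.0013, -0.9582, -0.286, 0.079], [1.0, 0.0013, 0.0, -0.0001], [0.0004, -0.286, 0.9582, -0.1659], [0.0, 0.0, 0.0, 1.0]]}
```

View pics/a_sc2.png

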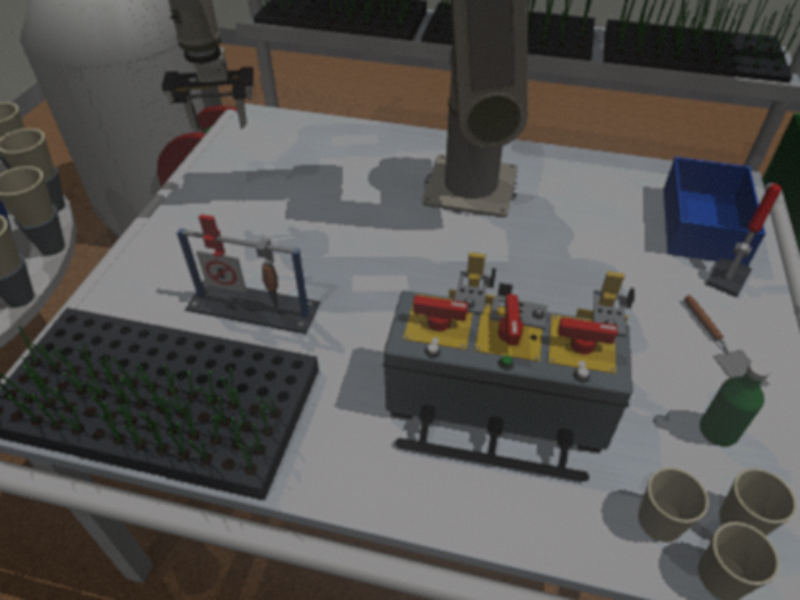

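View pics/a_tp2.png

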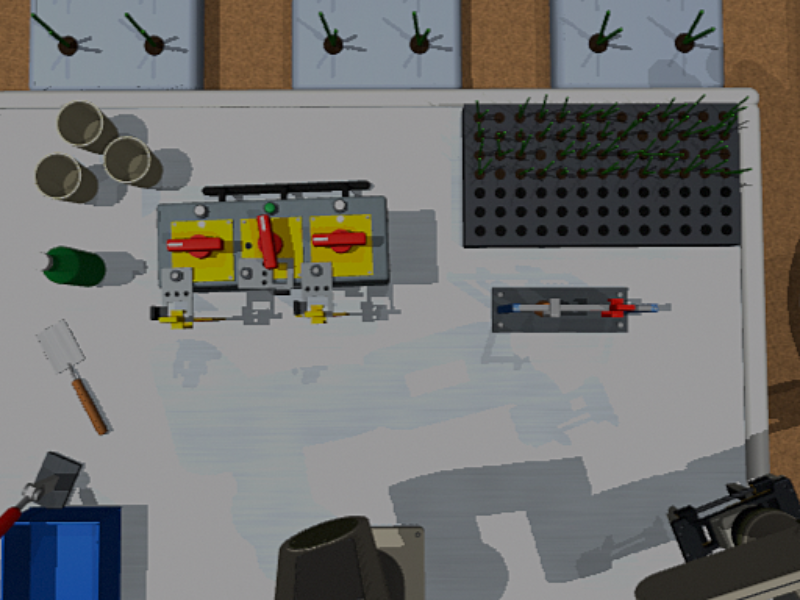

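The middle handle (top view about 267,240) points along x. Its hasp is parked, with the tab near 247,275. The white sign is on the right of the rack at 615,310, and the dibber is at 550,308. Next I'll get metric estimates.

```bash
cat > h.py <<'E'
from plant import robot
import cv2,numpy as np
from scipy.spatial.transform import Rotation as Ro
def rays(c,px,s=None):
    m=robot.camera_model(c);px=np.atleast_2d(px).astype(float)
    u=(px-[m["cx"],m["cy"]])/[m["fx"],m["fy"]]
    if c!="wrist":
        R=m["R"];d=np.c_[u,np.ones(len(u))]@R;return -R.T@m["t"],d
    r=np.linalg.norm(u,axis=1,keepdims=True)+1e-9
    d=np.c_[u/r*np.sin(r),np.cos(r)];s=s or robot.read_state()
    T=Ro.from_rotvec(s["orientation"]).as_matrix();M=m["mount"]
    return s["tool_pos"]+T@M[:3,3],d@(T@M[:3,:3]).T
def onz(c,px,z,s=None):
    o,d=rays(c,px,s);return o+d*((z-o[2])/d[:,2])[:,None]
def proj(c,X,s=None):
    m=robot.camera_model(c);X=np.atleast_2d(X)
    if c!="wrist":
        p=X@np.array(m["R"]).T+m["t"];return p[:,:2]/p[:,2:]*[m["fx"],m["fy"]]+[m["cx"],m["cy"]]
    s=s or robot.read_state();T=Ro.from_rotvec(s["orientation"]).as_matrix();M=np.array(m["mount"])
    p=((X-s["tool_pos"])@T-M[:3,3])@M[:3,:3]
    n=np.linalg.norm(p[:,:2],axis=1);th=np.arctan2(n,p[:,2])
    return p[:,:2]/n[:,None]*th[:,None]*m["fx"]+[m["cx"],m["cy"]]
def blobs(im,kind,amin=30):
    h=cv2.cvtColor(im,cv2.COLOR_RGB2HSV)
    if kind=="red": k=((h[...,0]<7)|(h[...,0]>172))&(h[...,1]>150)&(h[...,2]>70)
    else: k=(h[...,0]>20)&(h[...,0]<34)&(h[...,1]>150)&(h[...,2]>80)
    n,l,st,ce=cv2.connectedComponentsWithStats(k.astype(np.uint8))
    out=[]
    for i in range(1,n):
        if st[i,4]>=amin:
            ys,xs=np.where(l==i);P=np.c_[xs,ys].astype(np.float32)
            out.append((st[i,4],ce[i],cv2.minAreaRect(P),P))
    return sorted(out,key=lambda b:-b[0])
def goto(pos,R):
    """shift/turn from measured pose, tool axes"""
    s=robot.read_state();T=Ro.from_rotvec(s["orientation"])
    print("shift mm",np.round(T.inv().apply(np.array(pos)-s["tool_pos"])*1000,1),"turn deg",np.round((T.inv()*R).as_rotvec(degrees=True),2))
def down(yaw): # tool down, tool x at yaw (rad)
    return Ro.from_euler("z",yaw)*Ro.from_rotvec([np.pi,0,0])
E
python3 - <<'E'
from h import *
im=cv2.cvtColor(cv2.imread("pics/a_top.png"),cv2.COLOR_BGR2RGB)
for k,z in(("red",.24),("yellow",.2)):
    for b in blobs(im,k,15)[:8]:
        bx=onz("top",cv2.boxPoints(b[2]),z);print(k,b[0],b[1].round(1),onz("top",b[1],z)[0].round(4),"corners",bx[:,:2].round(3).tolist())
for n,z in(("panel",.19),("rack",.19),("dibber_hook",.2)):
    d=robot.outline_of("top",n)[0];P=np.argwhere(d["pixels"])[:,::-1].astype(np.float32)
    print(n,onz("top",cv2.boxPoints(cv2.minAreaRect(P)),z)[:,:2].round(3).tolist())
for n in("sign_grip",):
    c=[]
    for cam in("top","scene"):
        c.append(rays(cam,robot.outline_of(cam,n)[0]["pixel"]))
im=cv2.cvtColor(cv2.imread("pics/a_scene.png"),cv2.COLOR_BGR2RGB)
for b in blobs(im,"red",15)[:8]:print("scene red",b[0],b[1].round(1),onz("scene",b[1],.225)[0].round(3))
E
```

```text
red 277 [171.2 155.6] [0.6432 0.1566 0.24  ] corners [[0.692, 0.173], [0.692, 0.137], [0.603, 0.136], [0.604, 0.173]]
red 234 [217.6 152. ] [0.652  0.0368 0.24  ] corners [[0.663, 0.083], [0.667, -0.003], [0.644, -0.004], [0.64, 0.082]]
red 231 [125.5 155.5] [0.6443 0.275  0.24  ] corners [[0.657, 0.324], [0.66, 0.238], [0.635, 0.237], [0.633, 0.323]]
red 137 [395.  196.9] [ 0.5338 -0.4202  0.24  ] corners [[0.549, -0.395], [0.549, -0.446], [0.52, -0.446], [0.521, -0.394]]
red 97 [  4.6 331.3] [0.197  0.5787 0.24  ] corners [[0.187, 0.602], [0.217, 0.572], [0.205, 0.56], [0.175, 0.59]]
red 44 [218.  158.7] [0.6348 0.0356 0.24  ] corners [[0.639, 0.051], [0.639, 0.02], [0.629, 0.02], [0.629, 0.051]]
red 38 [127.  162.2] [0.6269 0.2709 0.24  ] corners [[0.63, 0.286], [0.63, 0.255], [0.622, 0.255], [0.622, 0.286]]
yellow 999 [131.8 160.2] [0.6364 0.2699 0.2   ] corners [[0.687, 0.332], [0.691, 0.227], [0.585, 0.222], [0.582, 0.327]]
yellow 990 [220.  156.7] [0.6445 0.0335 0.2   ] corners [[0.695, 0.093], [0.698, -0.012], [0.594, -0.015], [0.59, 0.089]]
yellow 456 [185.2 153.1] [0.6547 0
[... 469 characters left out ...]
6 0.1428 0.2   ] corners [[0.612, 0.154], [0.612, 0.133], [0.588, 0.133], [0.588, 0.154]]
panel [[0.744, 0.38], [0.761, -0.04], [0.53, -0.049], [0.514, 0.367]]
rack [[0.573, -0.219], [0.572, -0.507], [0.491, -0.506], [0.493, -0.218]]
dibber_hook [[0.551, -0.295], [0.551, -0.335], [0.521, -0.334], [0.522, -0.294]]
scene red 186 [489.6 132.3] [0.23  0.608 0.225]
scene red 172 [328.1 201.6] [0.634 0.158 0.225]
scene red 172 [373.4 208.3] [0.63  0.273 0.225]
scene red 150 [279.6 194.1] [0.638 0.031 0.225]
scene red 57 [374.5 219.7] [0.667 0.278 0.225]
scene red 51 [281.1 205. ] [0.674 0.042 0.225]
scene red 28 [138.1  69.2] [ 0.148 -0.599  0.225]
scene red 23 [123.9  86.6] [ 0.266 -0.597  0.225]
```

```bash
python3 - <<'E'
from h import *
goto([.21,-.45,.42],down(0));goto([.62,.155,.42],down(0.035))
E
```

```text
shift mm [  35.6 -104.7 -201.4] turn deg [ 0.   0.  20.9]
shift mm [ 634.5 -523.6 -201.4] turn deg [ 0.    0.   18.89]
```

Emit:
carry_out --pt "0.02 -0.05 -0.06 0 0 10" --pt "0.035 -0.1 -0.12 0 0 19" --pt "0.08 -0.12 -0.18 0 0 19" --pt "0.634 -0.524 -0.201 0 0 19" --pt "0.634 -0.524 -0.201 0 0 19" --pt "0.634 -0.524 -0.201 0 0 19" --pt "0.634 -0.524 -0.201 0 0 19" --pt "0.634 -0.524 -0.201 0 0 19" --pt "0.634 -0.524 -0.201 0 0 19" --pt "0.634 -0.524 -0.201 0 0 19" --pt "0.634 -0.524 -0.201 0 0 19" --pt "0.634 -0.524 -0.201 0 0 19"

```text
t: 3.25
tool_pos: [0.5368, 0.0282, 0.4076]
orientation: [3.141, 0.052, 0.001]
force: [0.8, -1.6, -0.1]
opening: 0.0927
gripper_force: 0.0
```

Emit:
carry_out --pt "0 0 0 0 0 0" --pt "0 0 0 0 0 0"

```text
t: 3.5
tool_pos: [0.5359, 0.0261, 0.407]
orientation: [3.141, 0.053, -0.001]
force: [-0.0, -0.3, -0.1]
opening: 0.0928
gripper_force: 0.0
```

Emit:
carry_out --pt "0.078 -0.132 -0.013 0 0 0" --pt "0.078 -0.132 -0.013 0 0 0" --pt "0.078 -0.132 -0.013 0 0 0" --pt "0.078 -0.132 -0.013 0 0 0" --pt "0.078 -0.132 -0.013 0 0 0"

```text
t: 4.12
tool_pos: [0.6094, 0.1588, 0.4206]
orientation: [3.141, 0.049, 0.0]
force: [-0.7, 0.2, 0.3]
opening: 0.0926
gripper_force: 0.0
```

```bash
python3 - <<'E'
from h import *
s=robot.read_state();print(s["tool_pos"],s["orientation"])
im=robot.read_camera("wrist");cv2.imwrite("pics/b.png",cv2.resize(im[:,:,::-1],(800,600)))
for k,z in(("red",.24),("yellow",.192)):
    for b in blobs(im,k,60)[:8]:
        bx=onz("wrist",cv2.boxPoints(b[2]),z,s);print(k,b[0],b[1].round(1),onz("wrist",b[1],z,s)[0].round(4),"corners",bx[:,:2].round(3).tolist())
for n in("isolator_grip","hasp_tab","hasp","sign_left_grip","sign_right_grip"):
    for d in robot.outline_of("wrist",n)[:2]:
        P=np.argwhere(d["pixels"])[:,::-1].astype(np.float32)
        print(n,round(d["conf"],2),np.round(d["pixel"]),onz("wrist",d["pixel"],.2,s)[0].round(3),onz("wrist",cv2.boxPoints(cv2.minAreaRect(P)),.2,s)[:,:2].round(3).tolist())
E
```

```text
[0.60935838 0.15877938 0.42057559] [3.14072148e+00 4.92286474e-02 4.80715064e-04]
red 1195 [251.  146.7] [0.6431 0.158  0.24  ] corners [[0.68, 0.19], [0.692, 0.158], [0.613, 0.126], [0.599, 0.158]]
red 1153 [348.5 143.9] [0.6525 0.04   0.24  ] corners [[0.642, 0.088], [0.676, 0.082], [0.663, -0.008], [0.627, -0.002]]
red 1082 [158.  144.5] [0.6439 0.2701 0.24  ] corners [[0.655, 0.323], [0.667, 0.237], [0.634, 0.232], [0.62, 0.319]]
yellow 2789 [337.1 141.3] [0.65   0.0402 0.192 ] corners [[0.594, 0.089], [0.693, 0.091], [0.697, -0.011], [0.593, -0.016]]
yellow 1179 [277.4 137.8] [0.6501 0.1229 0.192 ] corners [[0.685, 0.153], [0.693, 0.112], [0.598, 0.093], [0.59, 0.136]]
yellow 809 [227.6 131.7] [0.656  0.1892 0.192 ] corners [[0.687, 0.213], [0.69, 0.178], [0.624, 0.17], [0.62, 0.207]]
yellow 427 [184.3 153.9] [0.6249 0.2478 0.192 ] corners [[0.616, 0.284], [0.659, 0.234], [0.636, 0.213], [0.592, 0.263]]
yellow 72 [177.9 128.2] [0.6601 0.2566 0.192 ] corners [[0.664, 0.273], [0.674, 0.266], [0.658, 0.244], [0.648, 0.251]]
isolator_grip 0.89 [248. 145.] [0.64  0.162 0.2  ] [[0.678, 0.196], [0.695, 0.158], [0.604, 0.119], [0.586, 0.158]]
hasp_tab 0.84 [238. 181.] [0.591 0.174 0.2  ] [[0.551, 0.217], [0.624, 0.214], [0.623, 0.122], [0.55, 0.12]]
hasp 0.95 [237. 180.] [0.592 0.174 0.2  ] [[0.55, 0.217], [0.623, 0.214], [0.623, 0.121], [0.549, 0.12]]
hasp 0.52 [457. 193.] [ 0.586 -0.18   0.2  ] [[0.544, -0.11], [0.619, -0.102], [0.618, -0.333], [0.524, -0.356]]
sign_left_grip 0.64 [144. 212.] [0.541 0.308 0.2  ] [[0.518, 0.372], [0.592, 0.262], [0.555, 0.237], [0.475, 0.346]]
sign_right_grip 0.95 [304. 219.] [0.539 0.079 0.2  ] [[0.515, 0.137], [0.574, 0.124], [0.553, 0.044], [0.489, 0.054]]
sign_right_grip 0.34 [458. 191.] [ 0.589 -0.18   0.2  ] [[0.547, -0.11], [0.619, -0.104], [0.615, -0.335], [0.526, -0.355]]
```

View pics/b.png

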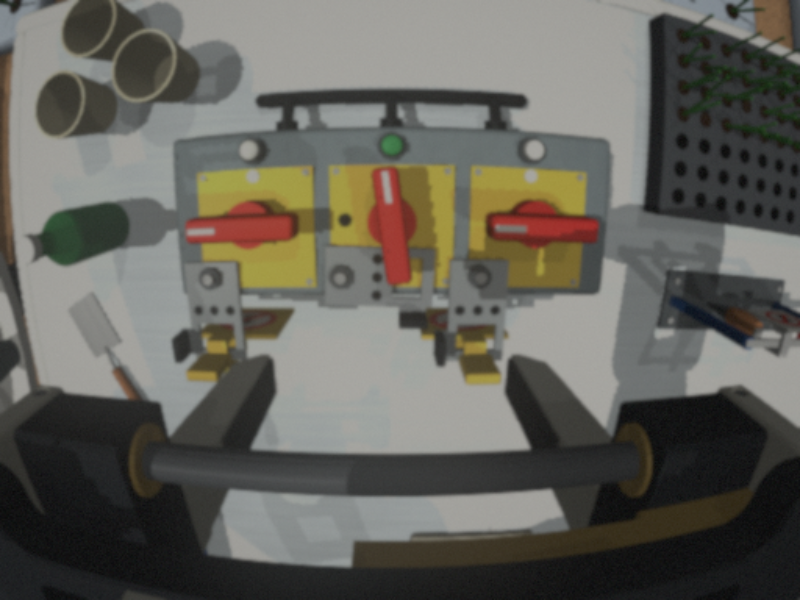

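The view shows the middle handle from (386,168) to (399,283), tilted about +7°. The pivot bolts are at (210,278), (341,276) and (480,277), and the parked hasp's black tab is at about (412,319). I'll fit the panel pose to these.

```bash
cat >> h.py <<'E'
def P2W(p,X): # panel pose (x,y,yaw), panel coords
    X=np.atleast_2d(X);return np.c_[X[:,:2]@np.array([[np.cos(p[2]),np.sin(p[2])],[-np.sin(p[2]),np.cos(p[2])]])+p[:2],X[:,2]]
E
python3 - <<'E'
from h import *
from scipy.optimize import least_squares
s=robot.read_state()
X=np.array([[0,.12,.24],[0,-.12,.24],[0,0,.24],[-.048,.164,.2],[-.048,.044,.2],[-.048,-.076,.2],[-.082,-.019,.2215],[.0,.12,.192],[0,-.12,.192]])
U=np.array([[240,229],[543.5,229.5],[392.5,226],[210,278],[341,276],[480,277],[412,319],[256,228.5],[529,228.5]])*.64
f=lambda p:(proj("wrist",P2W(p,X),s)-U).ravel()
r=least_squares(f,[.64,.155,.035],loss="soft_l1");print(r.x,r.fun.reshape(-1,2).round(1).tolist())
a=onz("wrist",np.array([[386,168],[399,283]])*.64,.24,s);d=a[0]-a[1];print("bar",a.round(4),np.degrees(np.arctan2(d[1],d[0])),np.linalg.norm(d))
for n in((392.5,226),(240,229),(543.5,229.5)):print(onz("wrist",np.array(n)*.64,.242,s))
E
```

```text
[0.64505115 0.15897534 0.03159518] [[-1.5, 0.1], [2.0, 0.2], [-0.0, 0.4], [-0.2, -0.2], [-0.2, 0.4], [-0.1, 0.1], [1.8, 2.3], [-0.7, -4.3], [0.0, -3.9]]
bar [[0.6889 0.1652 0.24  ]
 [0.6017 0.1524 0.24  ]] 8.337318592994553 0.08808775594251764
[[0.64581713 0.15897567 0.242     ]]
[[0.64166367 0.27636345 0.242     ]]
[[0.64917449 0.04235346 0.242     ]]
```

Emit:
carry_out --pt "0.018 0 0.03 0 0 -3" --pt "0.036 0.001 0.09 0 0 -6.5" --pt "0.036 0.001 0.15 0 0 -6.5" --pt "0.036 0.001 0.15 0 0 -6.5" --pt "0.036 0.001 0.19 0 0 -6.5" --pt "0.036 0.001 0.207 0 0 -6.5" --pt "0.036 0.001 0.207 0 0 -6.5" --jaw 130 --force 40

```text
t: 5.3
tool_pos: [0.6458, 0.1609, 0.2143]
orientation: [-3.133, -0.23, -0.0]
force: [0.6, 0.9, 1.0]
opening: 0.0457
gripper_force: 0.0
```

```bash
python3 - <<'E'
from h import *
goto([.6455,.159,.213],down(np.radians(8.3)))
s=robot.read_state();print(s["force"],s["tool_pos"])
E
```

```text
shift mm [-0.5  1.9  1.3] turn deg [-0.   -0.01  0.1 ]
[0.62114106 0.93559835 1.00933432] [0.64576705 0.1609191  0.21425854]
```

Close and watch the force.

Emit:
carry_out --pt "-0.0005 0.002 0 0 0 0" --pt "-0.0005 0.002 0 0 0 0" --pt "-0.0005 0.002 0 0 0 0" --pt "-0.0005 0.002 0 0 0 0" --pt "-0.0005 0.002 0 0 0 0" --jaw 255

```text
t: 5.92
tool_pos: [0.6464, 0.1587, 0.2153]
orientation: [3.133, 0.23, 0.005]
force: [0.7, -2.6, 5.9]
opening: 0.0199
gripper_force: 41.4
```

Emit:
carry_out --pt "0 0 0 0 0 -8" --pt "0 0 0 0 0 -16" --pt "0 0 0 0 0 -24" --pt "0 0 0 0 0 -32" --pt "0 0 0 0 0 -40" --pt "0 0 0 0 0 -48" --pt "0 0 0 0 0 -56" --pt "0 0 0 0 0 -64" --pt "0 0 0 0 0 -72" --pt "0 0 0 0 0 -78" --pt "0 0 0 0 0 -82" --pt "0 0 0 0 0 -84"

```text
t: 7.42
tool_pos: [0.6464, 0.1587, 0.2153]
orientation: [2.172, 2.267, 0.004]
force: [0.7, 0.2, 6.0]
opening: 0.0201
gripper_force: 42.1
```

Emit:
carry_out --pt "0 0 0 0 0 -1" --pt "0 0 0 0 0 -2" --pt "0 0 0 0 0 -2"

```text
t: 7.8
tool_pos: [0.6464, 0.1589, 0.2153]
orientation: [2.135, 2.303, 0.004]
force: [0.6, 0.1, 6.9]
opening: 0.0199
gripper_force: 42.9
```

```bash
python3 - <<'E'
from h import *
s=robot.read_state();R=Ro.from_rotvec(s["orientation"]).as_matrix();print(s["tool_pos"],s["force"],s["wrist_torque"],np.degrees(np.arctan2(R[1,0],R[0,0])),s["q"],s["opening"])
E
```

```text
[0.64642659 0.15887457 0.21532689] [0.58418137 0.06290474 6.86101209] [ 0.0702568   0.05373879 -1.02145201] 94.3350678679942 [1.63906855e-01 3.05568347e-01 1.29368302e+00 1.72967061e-04
 1.53909518e+00 8.82411829e-02] 0.019921270805366445
```

Emit:
carry_out --pt "0 0 0 0 0 2" --pt "0 0 0 0 0 2" --pt "0 0 0 0 0 2" --pt "0 0 -0.03 0 0 2" --pt "0 0 -0.08 0 0 2" --pt "-0.01 -0.04 -0.13 0 0 2" --pt "-0.0215 -0.082 -0.17 0 0 2" --pt "-0.0215 -0.082 -0.17 0 0 2" --pt "-0.0215 -0.082 -0.17 0 0 2" --jaw 130

```text
t: 8.93
tool_pos: [0.5651, 0.1311, 0.3826]
orientation: [-2.174, -2.267, 0.001]
force: [0.3, 0.3, -0.4]
opening: 0.0457
gripper_force: 0.0
```

```bash
python3 - <<'E'
from h import *
s=robot.read_state();print(s["tool_pos"],s["orientation"])
im=robot.read_camera("wrist");cv2.imwrite("pics/c.png",cv2.resize(im[:,:,::-1],(800,600),interpolation=cv2.INTER_CUBIC))
for n in("isolator_grip","hasp_tab"):
    for d in robot.outline_of("wrist",n)[:2]:
        print(n,round(d["conf"],2),np.round(d["pixel"]))
p=[.6458,.159,.032]
print(proj("wrist",P2W(p,[[-.082,-.019,.2215],[-.048,.044,.2],[-.082,-.007,.2215],[-.082,-.031,.2215],[0,.045,.244],[0,-.045,.244]]),s)/.64)
E
```

```text
[0.56509818 0.13113251 0.38264394] [-2.17431668e+00 -2.26701130e+00  6.53033672e-04]
isolator_grip 0.85 [322. 158.]
hasp_tab 0.81 [276. 142.]
hasp_tab 0.4 [323. 157.]
[[390.48365699 271.40054024]
 [437.09804472 183.60579478]
 [390.67345325 255.04708084]
 [390.29664834 287.50030415]
 [514.95899767 187.37137347]
 [506.42828133 316.41677301]]
```

View pics/c.png

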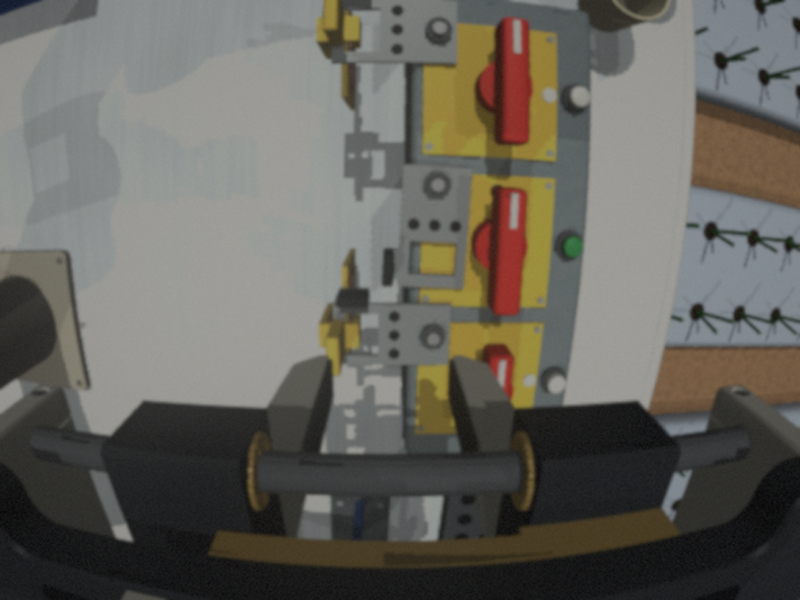

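Emit:
carry_out --pt "0.008 0 0.05 0 0 0.5" --pt "0.008 0 0.1 0 0 0.5" --pt "0.008 0 0.15 0 0 0.5" --pt "0.008 0 0.172 0 0 0.5" --pt "0.008 0 0.1795 0 0 0.5" --pt "0.008 0 0.1805 0 0 0.5" --pt "0.008 0 0.1805 0 0 0.5" --jaw 173

```text
t: 9.95
tool_pos: [0.5658, 0.1393, 0.204]
orientation: [2.183, 2.257, 0.002]
force: [-0.1, -0.6, 0.9]
opening: 0.0302
gripper_force: 0.0
```

Emit:
carry_out --pt "0 0 0 0 0 0" --pt "0 0 0 0 0 0" --pt "0 0 0 0 0 0" --pt "0 0 0 0 0 0" --jaw 255 --force 12

```text
t: 10.45
tool_pos: [0.565, 0.1389, 0.2031]
orientation: [2.184, 2.258, -0.0]
force: [-2.3, -0.6, 3.3]
opening: 0.0078
gripper_force: 12.0
```

```bash
python3 - <<'E'
from h import *
s=robot.read_state();R=Ro.from_rotvec(s["orientation"]).as_matrix();print(s["tool_pos"],s["force"],np.degrees(np.arctan2(R[1,0],R[0,0])),s["opening"],s["gripper_force"])
# arc: pivot & tab start
p=np.array([.6458,.159,.032]);pv=P2W(p,[[-.048,.044,0]])[0,:2];t0=s["tool_pos"][:2];print(pv,np.linalg.norm(t0-pv)*1000,np.hypot(34,63), (Ro.from_euler("z",-p[2]).apply([*(t0-pv),0])*1000).round(1))
T=Ro.from_rotvec(s["orientation"])
for a in np.arange(0,96,6):
    q=pv+Ro.from_euler("z",-a,degrees=True).apply([*(t0-pv),0])[:2]
    print(a,(T.inv().apply([*(q-t0),0])*1000).round(1).tolist())
E
```

```text
[0.56495854 0.13887179 0.20307901] [-2.33623082 -0.58078215  3.30588231] 91.89186745535088 0.00777739905956271 11.998650133609772
[0.59641681 0.20144174] 70.03300453655889 71.58910531638176 [-33.4 -61.5   0. ]
0 [0.0, 0.0, 0.0]
6 [3.8, -6.2, -0.0]
12 [8.3, -12.1, -0.0]
18 [13.4, -17.4, -0.0]
24 [18.9, -22.1, -0.0]
30 [25.0, -26.3, -0.0]
36 [31.4, -29.7, -0.0]
42 [38.2, -32.5, -0.0]
48 [45.2, -34.6, -0.0]
54 [52.5, -35.9, -0.0]
60 [59.8, -36.5, -0.0]
66 [67.1, -36.3, -0.0]
72 [74.4, -35.3, -0.0]
78 [81.5, -33.6, -0.0]
84 [88.4, -31.2, -0.0]
90 [95.0, -28.0, -0.0]
```

Emit:
carry_out --pt "0.0038 -0.0062 0 0 0 6" --pt "0.0083 -0.0121 0 0 0 12" --pt "0.0134 -0.0174 0 0 0 18" --pt "0.0189 -0.0221 0 0 0 24" --pt "0.025 -0.0263 0 0 0 30" --pt "0.0314 -0.0297 0 0 0 36" --pt "0.0382 -0.0325 0 0 0 42" --pt "0.0452 -0.0346 0 0 0 48" --pt "0.0525 -0.0359 0 0 0 54" --pt "0.0598 -0.0365 0 0 0 60" --pt "0.0671 -0.0363 0 0 0 66" --pt "0.0671 -0.0363 0 0 0 66"

```text
t: 11.95
tool_pos: [0.5272, 0.2054, 0.2031]
orientation: [-3.061, -0.706, -0.003]
force: [3.5, -1.5, 1.5]
opening: 0.0077
gripper_force: 12.0
```

Emit:
carry_out --pt "0.0038 -0.0062 0 0 0 6" --pt "0.0083 -0.0121 0 0 0 12" --pt "0.0134 -0.0174 0 0 0 18" --pt "0.0161 -0.0198 0 0 0 21" --pt "0.0189 -0.0221 0 0 0 24" --pt "0.022 -0.0243 0 0 0 27" --pt "0.022 -0.0243 0 0 0 27"

```text
t: 12.82
tool_pos: [0.5352, 0.2335, 0.2029]
orientation: [3.136, -0.029, -0.003]
force: [-4.2, -13.8, 6.7]
opening: 0.0083
gripper_force: 11.9
```

```bash
python3 - <<'E'
from h import *
s=robot.read_state();R=Ro.from_rotvec(s["orientation"]).as_matrix();print(s["tool_pos"],s["force"],s["wrist_torque"],np.degrees(np.arctan2(R[1,0],R[0,0])),s["opening"],s["gripper_force"])
p=np.array([.6458,.159,.032]);pv=P2W(p,[[-.048,.044,0]])[0,:2];t0=s["tool_pos"][:2];print((Ro.from_euler("z",-p[2]).apply([*(t0-pv),0])*1000).round(1))
E
```

```text
[0.53520914 0.23345271 0.20287358] [ -4.21765492 -13.77505136   6.70598098] [-2.3248407   0.90284542  0.139596  ] -1.046833935290793 0.008285636493828916 11.860392764210701
[-60.2  34.    0. ]
```

Emit:
carry_out --pt "0 -0.003 0 0 0 0" --pt "0 -0.003 0 0 0 0" --pt "0 -0.003 0 0 0 0" --pt "0 -0.003 -0.04 0 0 0" --pt "0 0.01 -0.1 0 0 -3" --pt "0 0.03 -0.16 0 0 -3" --pt "0 0.03 -0.18 0 0 -3" --pt "0 0.03 -0.18 0 0 -3" --jaw 173

```text
t: 13.82
tool_pos: [0.5359, 0.2067, 0.385]
orientation: [-3.14, -0.053, -0.007]
force: [0.2, 0.2, -1.0]
opening: 0.0295
gripper_force: 0.0
```

```bash
python3 - <<'E'
from h import *
s=robot.read_state();print(s["tool_pos"],s["orientation"])
im=robot.read_camera("wrist");cv2.imwrite("pics/d.png",cv2.resize(im[:,:,::-1],(800,600),interpolation=cv2.INTER_CUBIC))
p=[.6458,.159,.032]
print(proj("wrist",P2W(p,[[-.123,.044,.1975],[-.048,.044,.2],[-.111,.078,.2215],[-.123,-.076,.1975],[-.123,.164,.1975]]),s)/.64)
goto([.53,-.40,.40],down(np.pi/2))
E
```

```text
[0.53587386 0.20668392 0.3849573 ] [-3.13967543 -0.05326245 -0.00658405]
[[399.17032827 290.0363164 ]
 [399.94474372 194.38354469]
 [353.42515722 282.38611267]
 [545.57268707 291.049155  ]
 [251.01995804 289.91962194]]
shift mm [-25.9 606.1 -17.7] turn deg [ 1.000e-02 -6.000e-02 -8.805e+01]
```

View pics/d.png

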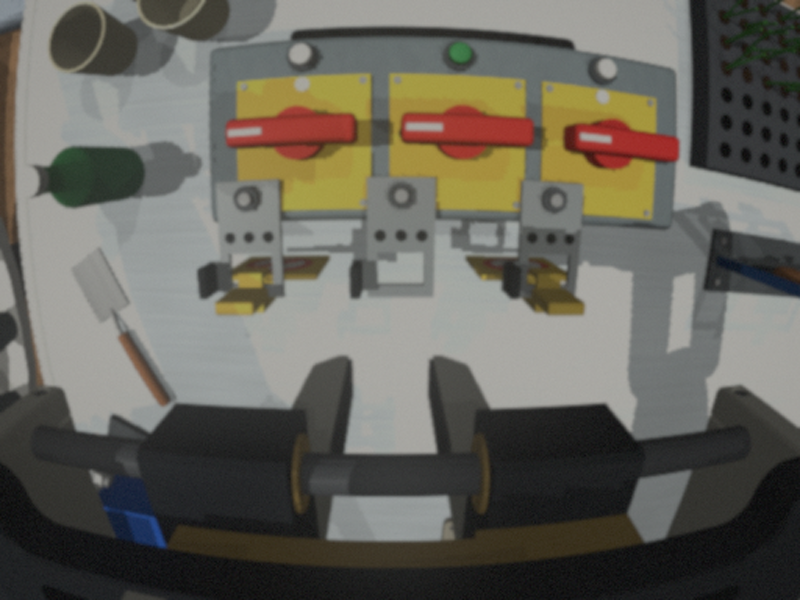

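The hasp is swung out with its outer bar at (400,289), against a prediction of (399,290). The handle lies crosswise. On to the rack.

Emit:
carry_out --pt "0 0.05 -0.018 0 0 -8" --pt "0 0.1 -0.018 0 0 -17" --pt "-0.005 0.15 -0.018 0 0 -26" --pt "-0.01 0.2 -0.018 0 0 -35" --pt "-0.01 0.25 -0.018 0 0 -44" --pt "-0.015 0.3 -0.018 0 0 -53" --pt "-0.015 0.35 -0.018 0 0 -62" --pt "-0.02 0.4 -0.018 0 0 -71" --pt "-0.02 0.45 -0.018 0 0 -80" --pt "-0.026 0.5 -0.018 0 0 -88" --pt "-0.026 0.55 -0.018 0 0 -88" --pt "-0.026 0.606 -0.018 0 0 -88"

```text
t: 15.38
tool_pos: [0.529, -0.4008, 0.3977]
orientation: [-2.219, -2.219, -0.0]
force: [0.5, 0.5, 0.7]
opening: 0.03
gripper_force: 0.0
```

Emit:
carry_out --pt "0 0 0 0 0 0" --pt "0 0 0 0 0 0" --pt "0 0 0 0 0 0"

```text
t: 15.75
tool_pos: [0.5296, -0.3986, 0.4006]
orientation: [-2.221, -2.221, -0.0]
force: [-0.9, -0.0, -1.4]
opening: 0.03
gripper_force: 0.0
```

```bash
python3 - <<'E'
from h import *
s=robot.read_state();print(s["tool_pos"],s["orientation"],s["q"].round(2))
im=robot.read_camera("wrist");cv2.imwrite("pics/e.png",cv2.resize(im[:,:,::-1],(800,600),interpolation=cv2.INTER_CUBIC))
for b in blobs(im,"red",60)[:4]:
    bx=onz("wrist",cv2.boxPoints(b[2]),.24,s);print(b[0],b[1].round(1),onz("wrist",b[1],.235,s)[0].round(4),bx[:,:2].round(3).tolist())
for n in("sign_grip","rack","dibber_hook"):
    for d in robot.outline_of("wrist",n)[:2]:print(n,round(d["conf"],2),np.round(d["pixel"])/.64,onz("wrist",d["pixel"],.22,s)[0].round(4))
E
```

```text
[ 0.52956643 -0.39863642  0.40063818] [-2.22123513e+00 -2.22135187e+00 -4.57927792e-04] [-0.72  0.32  0.95  0.    1.88 -0.72]
334 [253.3 202.3] [ 0.5333 -0.4276  0.235 ] [[0.521, -0.412], [0.545, -0.412], [0.546, -0.447], [0.521, -0.447]]
sign_grip 0.59 [395.3125 307.8125] [ 0.5331 -0.4254  0.22  ]
rack 0.78 [392.1875 217.1875] [ 0.5304 -0.3547  0.22  ]
dibber_hook 0.74 [395.3125 181.25  ] [ 0.5328 -0.328   0.22  ]
```

View pics/e.png

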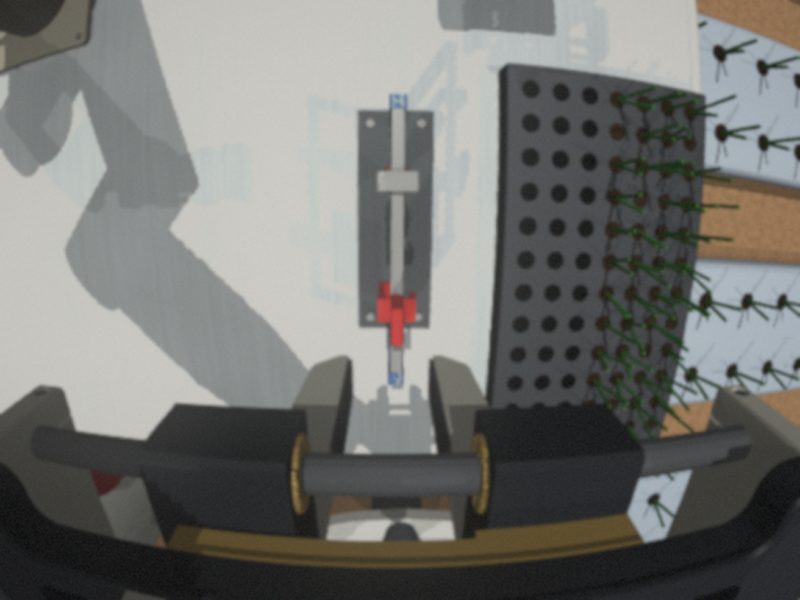

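The sign's red tab shows at about (397,305–345) and its hook top at (397,307). The dibber is at (397,181), and the rack bar runs almost parallel to the tool x axis.

```bash
python3 - <<'E'
from h import *
s=robot.read_state();f=lambda a,z:onz("wrist",np.array(a)*.64,z,s)[0].round(4)
print("hook top",f((396.5,307),.196),"tab far bottom edge",f((397.5,345),.24),"post tops",f((398,103),.2),f((396,379),.2),"dibber",f((397.5,181),.2))
for y in(-.42,-.425,-.43,-.435):print(y,proj("wrist",[[.533,y+.015,.24],[.533,y-.015,.24],[.533,y+.01,.196],[.533,y-.01,.196]],s).round(1)[:,1]/.64)
E
```

```text
hook top [ 0.5345 -0.4334  0.196 ] tab far bottom edge [ 0.5347 -0.4501  0.24  ] post tops [ 0.5351 -0.2672  0.2   ] [ 0.5344 -0.4982  0.2   ] dibber [ 0.5348 -0.3292  0.2   ]
-0.42 [287.34375 326.25    279.6875  303.125  ]
-0.425 [294.0625 332.5    285.625  308.75  ]
-0.43 [300.625   338.75    291.40625 314.53125]
-0.435 [307.03125 345.      297.34375 320.15625]
```

Emit:
carry_out --pt "-0.018 0.003 0.03 0 0 0" --pt "-0.0345 0.005 0.08 0 0 0" --pt "-0.0345 0.005 0.13 0 0 0" --pt "-0.0345 0.005 0.16 0 0 0" --pt "-0.0345 0.005 0.18 0 0 0" --pt "-0.0345 0.005 0.195 0 0 0" --pt "-0.0345 0.005 0.195 0 0 0" --pt "-0.0345 0.005 0.195 0 0 0"

```text
t: 16.95
tool_pos: [0.5347, -0.4351, 0.2074]
orientation: [2.222, 2.218, 0.0]
force: [-0.6, -0.1, 0.6]
opening: 0.0296
gripper_force: 0.0
```

Emit:
carry_out --pt "0 0 0 0 0 0" --pt "0 0 0 0 0 0" --pt "0 0 0 0 0 0" --pt "0 0 0 0 0 0" --jaw 255 --force 30

```text
t: 17.45
tool_pos: [0.5344, -0.4348, 0.2063]
orientation: [2.223, 2.219, 0.0]
force: [0.9, 0.3, 2.7]
opening: 0.0099
gripper_force: 30.0
```

Emit:
carry_out --pt "0 0 -0.01 0 0 0" --pt "0 0 -0.02 0 0 0" --pt "0 0 -0.031 0 0 0" --pt "0 0 -0.031 0 0 0" --pt "0 0 -0.031 0 0 0"

```text
t: 18.08
tool_pos: [0.5341, -0.4346, 0.2365]
orientation: [-2.223, -2.219, 0.0]
force: [0.2, -0.3, -0.6]
opening: 0.0098
gripper_force: 30.0
```

Emit:
carry_out --pt "0 -0.012 0 0 0 0" --pt "0 -0.025 0 0 0 0" --pt "0 -0.04 0 0 0 0" --pt "0 -0.06 0 0 0 0" --pt "0 -0.08 0 0 0 0" --pt "0 -0.08 0 0 0 0"

```text
t: 18.82
tool_pos: [0.4525, -0.4348, 0.2371]
orientation: [2.225, 2.217, -0.0]
force: [-0.2, 0.1, -1.1]
opening: 0.0096
gripper_force: 30.0
```

```bash
python3 - <<'E'
from h import *
s=robot.read_state();R=Ro.from_rotvec(s["orientation"]).as_matrix();print(s["tool_pos"],s["force"],s["q"].round(2),s["opening"])
im=robot.read_camera("scene");cv2.imwrite("pics/f.png",cv2.resize(im[100:260,80:293][:,:,::-1],(800,600),interpolation=cv2.INTER_CUBIC))
p=[.6458,.159,.032]
b=P2W(p,[[-.123,.044,.1975],[-.223,.044,0]]);print(b)
yaw=np.pi/2+.032
# approach: sign_grip = TCP + up 0.016ish; relation at rack: TCP z at grasp .2063-> hook .190
goto([*b[1,:2],.30],down(yaw)); goto([*b[1,:2],.2063+.0075+.031],down(yaw))
E
```

```text
[ 0.45247026 -0.43477329  0.23706241] [-0.15680641  0.08267952 -1.13516244] [-0.85  0.2   1.38 -0.    1.56 -0.84] 0.009585892681590243
[[0.52145521 0.19904215 0.1975    ]
 [0.42150641 0.19584269 0.        ]]
shift mm [630.4 -33.8 -63.2] turn deg [ 0.03  0.03 -2.01]
shift mm [630.4 -33.8  -8. ] turn deg [ 0.03  0.03 -2.01]
```

View pics/f.png

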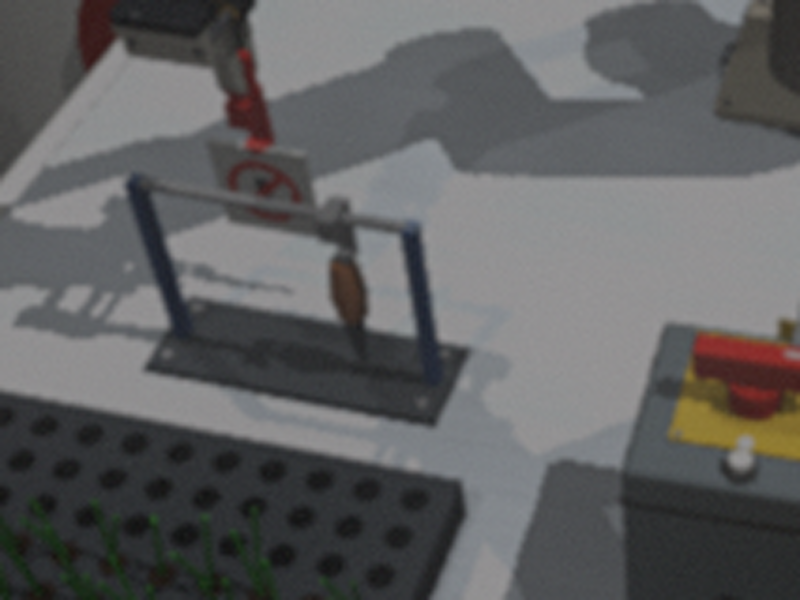

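The sign is held and clear of the bar, and the dibber still hangs there. Carrying it over to the cabinet.

Emit:
carry_out --pt "0.02 0 -0.02 0 0 0" --pt "0.06 -0.005 -0.04 0 0 0" --pt "0.11 -0.01 -0.063 0 0 0" --pt "0.16 -0.015 -0.063 0 0 0" --pt "0.21 -0.02 -0.063 0 0 0" --pt "0.26 -0.02 -0.063 0 0 0" --pt "0.31 -0.02 -0.063 0 0 0" --pt "0.36 -0.025 -0.063 0 0 -1" --pt "0.41 -0.03 -0.063 0 0 -2" --pt "0.46 -0.034 -0.063 0 0 -2" --pt "0.51 -0.034 -0.063 0 0 -2" --pt "0.55 -0.034 -0.063 0 0 -2"

```text
t: 20.38
tool_pos: [0.421, 0.1179, 0.3001]
orientation: [2.182, 2.259, 0.002]
force: [0.8, -1.0, -0.8]
opening: 0.0101
gripper_force: 30.0
```

Emit:
carry_out --pt "0.04 0 0 0 0 0" --pt "0.075 0 0 0 0 0" --pt "0.075 0 0 0 0 0" --pt "0.075 0 0 0 0 0"

```text
t: 20.88
tool_pos: [0.4186, 0.1905, 0.2997]
orientation: [2.183, 2.259, -0.0]
force: [-0.0, -0.3, -0.8]
opening: 0.0097
gripper_force: 30.0
```

```bash
python3 - <<'E'
from h import *
s=robot.read_state();print(s["tool_pos"],s["q"].round(2),s["opening"])
im=robot.read_camera("wrist");cv2.imwrite("pics/g.png",cv2.resize(im[:,:,::-1],(800,600),interpolation=cv2.INTER_CUBIC))
p=[.6458,.159,.032]
print(proj("wrist",P2W(p,[[-.123,.044,.1975],[-.048,.044,.2],[-.123,-.076,.1975],[-.123,.164,.1975]]),s)/.64)
T=Ro.from_rotvec(s["orientation"]);h=s["tool_pos"]+T.apply([.0018,0,0.0163]);print("hook",h,proj("wrist",[h,h+[0,0,.006]],s)/.64)
goto([.4215,.194,.2063+.0075+.031],down(np.pi/2+.032))
E
```

```text
[0.4185945  0.19049008 0.29969217] [ 0.32 -0.27  1.73 -0.    1.69  0.28] 0.009699503392963275
[[555.76621437 295.46788649]
 [657.09604864 297.43411854]
 [533.08668914 455.85545742]
 [565.75554683 100.8327845 ]]
hook [0.41853338 0.19228399 0.28339162] [[391.25267399 356.33931562]
 [391.2787109  362.02249622]]
shift mm [ 3.8  2.9 54.9] turn deg [0.01 0.01 0.06]
```

View pics/g.png

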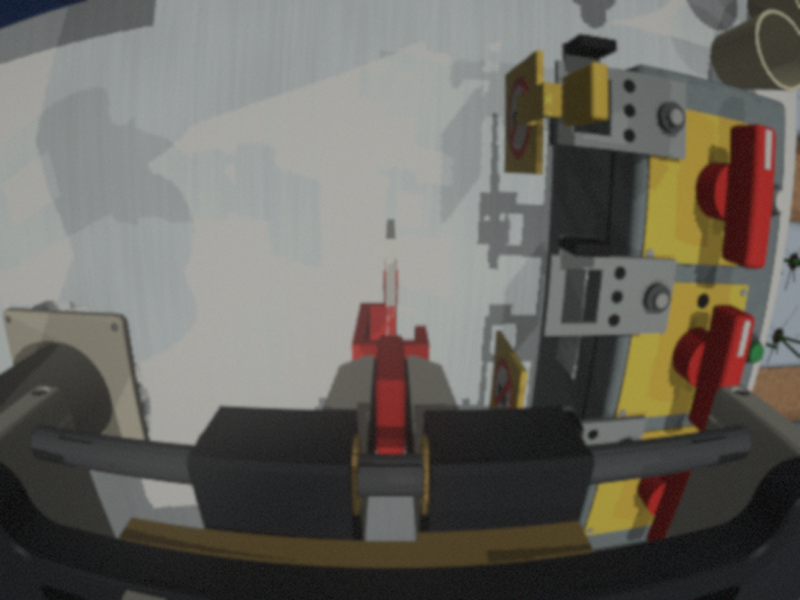

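The hasp bar appears at (555,297), predicted at (556,295), and the held sign is upright. Now lower to mouth height, move in, then lower onto the bar.

Emit:
carry_out --pt "0.002 0.001 0.02 0 0 0" --pt "0.0035 0.003 0.045 0 0 0" --pt "0.0035 0.003 0.055 0 0 0" --pt "0.0035 0.003 0.055 0 0 0" --pt "0.0035 0.003 0.055 0 0 0"

```text
t: 21.55
tool_pos: [0.4219, 0.1941, 0.2455]
orientation: [2.184, 2.257, 0.002]
force: [-1.0, 0.7, -0.9]
opening: 0.0098
gripper_force: 30.0
```

```bash
python3 - <<'E'
from h import *
s=robot.read_state();print(s["tool_pos"],s["force"])
goto([.5215,.1972,.2448],down(np.pi/2+.032))
E
```

```text
[0.42185582 0.19412139 0.24548376] [-1.00041117  0.66039732 -0.87339044]
shift mm [-0.2 99.7  0.8] turn deg [ 0.07 -0.02  0.05]
```

Emit:
carry_out --pt "0 0.015 0.0005 0 0 0" --pt "0 0.03 0.0005 0 0 0" --pt "0 0.045 0.0005 0 0 0" --pt "0 0.06 0.0005 0 0 0" --pt "0 0.075 0.0005 0 0 0" --pt "0 0.088 0.0005 0 0 0" --pt "0 0.0995 0.0005 0 0 0" --pt "0 0.0995 0.0005 0 0 0" --pt "0 0.0995 0.0005 0 0 0"

```text
t: 22.68
tool_pos: [0.5207, 0.1975, 0.2441]
orientation: [-2.184, -2.258, 0.0]
force: [-0.5, 0.4, -0.9]
opening: 0.0101
gripper_force: 30.0
```

```bash
python3 - <<'E'
from h import *
s=robot.read_state();print(s["tool_pos"],s["force"])
im=robot.read_camera("wrist");cv2.imwrite("pics/i.png",cv2.resize(im[100:300,130:400][:,:,::-1],(800,593),interpolation=cv2.INTER_CUBIC))
goto([.5215,.1972,.2138],down(np.pi/2+.032))
E
```

```text
[0.52067015 0.19748698 0.24411033] [-0.50859972  0.37333399 -0.86410623]
shift mm [-0.3  0.9 30.4] turn deg [-0.01  0.    0.07]
```

View pics/i.png

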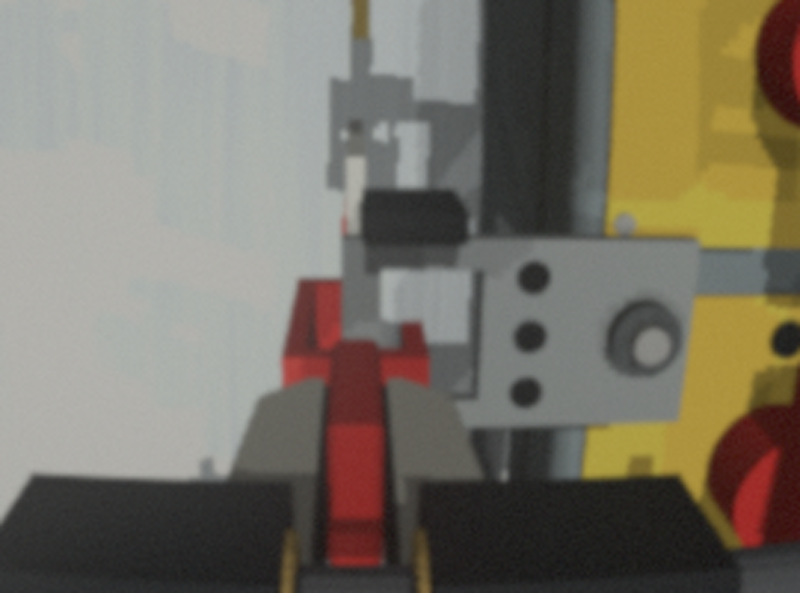

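The bar lies between the hook's neck and tip, with the tip above the slot. Lowering.

Emit:
carry_out --pt "0 0.001 0.008 0 0 0" --pt "0 0.001 0.016 0 0 0" --pt "0 0.001 0.022 0 0 0" --pt "0 0.001 0.026 0 0 0" --pt "0 0.001 0.028 0 0 0" --pt "0 0.001 0.028 0 0 0"

```text
t: 23.48
tool_pos: [0.5219, 0.1975, 0.2161]
orientation: [-2.184, -2.258, 0.0]
force: [0.1, 0.2, -0.9]
opening: 0.0099
gripper_force: 30.0
```

Emit:
carry_out --pt "0 0 0.001 0 0 0" --pt "0 0 0.002 0 0 0" --pt "0 0 0.002 0 0 0"

```text
t: 23.85
tool_pos: [0.5219, 0.1975, 0.2141]
orientation: [-2.184, -2.258, 0.0]
force: [0.5, -0.6, -1.6]
opening: 0.0096
gripper_force: 30.0
```

Emit:
carry_out --pt "0 0 0.001 0 0 0" --pt "0 0 0.002 0 0 0" --pt "0 0 0.002 0 0 0"

```text
t: 24.22
tool_pos: [0.522, 0.1975, 0.2135]
orientation: [2.184, 2.258, 0.001]
force: [-4.0, -1.6, 7.3]
opening: 0.0098
gripper_force: 30.0
```

Emit:
carry_out --pt "0 0 -0.001 0 0 0" --pt "0 0 -0.001 0 0 0" --pt "0 0 -0.001 0 0 0" --pt "0 0 -0.001 0 0 0" --pt "0 0 -0.001 0 0 0" --jaw 190

```text
t: 24.85
tool_pos: [0.5219, 0.1975, 0.213]
orientation: [-2.184, -2.258, 0.0]
force: [0.1, -0.2, 0.3]
opening: 0.0237
gripper_force: 0.0
```

Emit:
carry_out --pt "0 0 -0.01 0 0 0" --pt "0 0 -0.03 0 0 0" --pt "0 0 -0.06 0 0 0" --pt "0 0 -0.1 0 0 0" --pt "0 -0.02 -0.15 0 0 0" --pt "0 -0.03 -0.18 0 0 0" --pt "0 -0.03 -0.18 0 0 0" --pt "0 -0.03 -0.18 0 0 0"

```text
t: 25.85
tool_pos: [0.492, 0.1965, 0.393]
orientation: [2.184, 2.258, 0.0]
force: [0.4, -0.5, 0.0]
opening: 0.0237
gripper_force: 0.0
```

```bash
python3 - <<'E'
from h import *
s=robot.read_state();print(s["t"],s["tool_pos"],s["force"])
a=robot.read_camera("wrist")[:,:,::-1];b=robot.read_camera("scene")[150:260,235:415][:,:,::-1]
o=np.vstack([cv2.resize(a[:260,100:],(560,353)),cv2.resize(b,(560,245),interpolation=cv2.INTER_CUBIC)])
cv2.imwrite("pics/j.png",o)
E
```

```text
25.85 [0.49200918 0.1964606  0.39297727] [ 0.36279556 -0.49360133  0.00329283]
```

View pics/j.png

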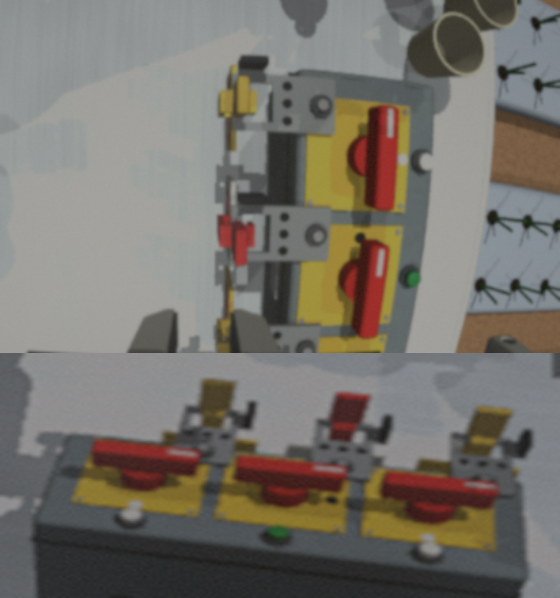

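The white and red sign hangs on the middle hasp, in line with the two yellow ones. All three handles are crosswise. Handing the job in.

```bash
python3 -c "
from plant import robot
print(robot.close_job())"
```

```text
the job is handed in; nothing more can be done
None
```

The middle isolator is turned off, its hasp is swung out to the stop, and the white and red sign hangs on the hasp's outer bar between the two yellow signs. The dibber is still on the rack, and the job was handed in at about 26 s; no verdict was shown.

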